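# Put the half-round sanding block back in its slot

### The job

Pick up the half-round sanding block from the white panel and put it back in its own slot of the leaning rack, the one labelled with the half-round profile, lengthwise. Slide it in until the sprung plate inside is pushed fully back and the block is firmly home against the stop, feeling for the stop and without ramming it (press it with less than 20 N), then let go. Leave the other two blocks where they lie.

Things in the scene. Friction and masses are not known exactly. Their poses are not given: they have to be found in the camera images.
- block_round: The HALF-ROUND sanding block, the one to put away: brown wood on a 4 mm black rubber sole, 120 mm long (its x axis), 56 mm wide (y), 42 mm high (z up). Its long sides are upright and flat up to 22 mm, above that the top is domed across the width. Both ends alike. About 0.3 kg. Origin: centre of its underside. Starts sole down on the panel.
- block_vee: Bystander: the RIDGED sanding block, same wood and size (120 x 56 x 42 mm, upright sides to 22 mm), but its top rises to a ridge like a roof. Origin: centre of its underside. Lies on the panel; leave it there.
- block_flat: Bystander: the PLAIN sanding block, same wood and size, rectangular throughout. Origin: centre of its underside. Lies crosswise at the far end of the panel; leave it there.
- panel: Fixed white sheet on the bench, 380 x 400 mm, 6 mm thick; its top is 6 mm above the bench. Origin: centre of its underside.
- rack: Plywood base board, 190 x 270 x 12 mm, of a rack with three slots side by side, 84 mm apart, order changing, all empty. Each has its label, a black end-profile on white paper, on its roof and on the sloping face under its mouth. Slot walls, floor and roof are 6 mm plywood, slots 100 mm long; each floor runs on 24 mm out of the mouth as a tongue 44 mm wide. Origin: centre of the board's underside, z up, x towards the mouths' side.
- slot_round: Slot labelled with a half-round. Origin: centre of its mouth, about 108 mm above the bench, 61 mm wide (y, level) x 47 mm high (z). x points out of the mouth: away from the robot and 35 deg upwards; z leaves through the roof, leaning 35 deg back towards the robot. A block goes in along -x, down the slope, and does not slide in by itself; home, 41 to 67 mm of its length is inside.
- slot_vee: Slot of the same build and axes, labelled with a ridge (roof shape). Not for the half-round block.
- slot_flat: Slot of the same build and axes, labelled with a plain rectangle. Not for the half-round block.
- tell_round (a joint): Travel (m) of a sprung plate in the half-round slot, 33 to 59 mm behind the mouth: its depth differs every time and no pose tells it. 0 = untouched, 0.008 = right back on its stop (block home). It yields at 0.6 to 1.8 N, then the firm rubber-backed stop is felt; it springs back if the block comes away. A thin steel pin on it stands up through a slit at the rear of the roof and moves with it.
- buffer_round (a joint): Squeeze (m) of the rubber buffer behind that plate's stop, which begins only once the plate is right back: 0 = not squeezed, 7 N per mm. Up to 0.003 (21 N) is a gentle push; beyond that the stop has been rammed.
There are look-alikes about, which are no part of the job. What is shaped like the block_round but red or yellow is not meant.

How it is judged:
By the outcome, as a careful person would: the job done as asked, in the order asked, and still so for the second after the job is handed in, with the robot touching nothing.
It also fails if it takes over 48 s, if anything falls off the work surface, if the arm or the gripper's body presses on something with over 40 N, if the wrist force passes 120 N, or if a joint passes its speed limit or range.

### The arm

A 7-joint arm with a two-finger parallel gripper is mounted at the origin on the work surface. World frame = base frame: x ahead of the robot, y to its left, z up, the work surface at z = 0. Lengths are in m, angles in rad, forces in N, time in s.
With the tool pointing down it reaches from about 0.4 to 0.85 m from the base axis. Payload 4.5 kg.
Tool frame: the origin (TCP) lies midway between the tips of the shut fingers; the grasp point (between the pads) lies behind it (r.grip_point_offset is the z of the grasp point in the tool frame, in m); z points along the fingers, y is the line along which they close (so a half turn about z gives the same grasp; the last joint's range is limited). The gripper opens to 88 mm and grips with 3 to 60 N. Pads are 18 mm wide; open, the fingers measure 123 mm over their backs; the gripper's body (75 mm by 187 mm) begins 45 mm behind the grasp point.
Start: joints at [1.283, 0.689, -0.195, 1.565, 0.157, 0.902, -0.215], TCP at [0.198, -0.593, 0.239] pointing down, gripper open.
Joint ranges: [-3.01, 3.01], [-0.46, 2.08], [-1.47, 1.51], [0.13, 2.56], [-1, 4.14], [0.04, 2.09], [-2.66, 2.66]. Speed limits (rad/s): [2.57, 2.57, 3.14, 3.14, 3.14, 3.14, 3.14].

### API

Orientations are given as a unit quaternion [x, y, z, w].
In Python, from plant import r, optics, workorder gives the robot as it stands.
- The arm moves only by the shell command python3 -m creep 'ROWS' [FORCE]. ROWS is JSON, a list of rows, each an object of numbers: "grip": the gripper command: -1 is shut, 1 is fully open, values between are in proportion; "tx", "ty", "tz": the shift along the tool's x, y, z in cm; "spin": the turn about the tool's z in degrees. In form: [{"grip": .., "tx": .., "ty": .., "tz": .., "spin": ..}, ...]. A call has 1 to 8 rows; each row shifts and turns the commanded pose from where the row before left it, along the tool's axes as they then stand; what a row does not reach is not made up. A row lasts 1/12 s, in which the tool goes at most 41.7 mm and 7.16 degrees, less where a joint would pass 70% of its speed; a pose out of reach is approached as far as the arm can. A call with a gripper value outside its range is refused whole. The fingers move at their own pace and stop on an object; FORCE is the grip in N (left out, the last holds). Time passes only in rows, so rows that do not move let the fingers close. It gives the time, the measured TCP pose, the force, the opening and the grip force at its end, in the units of the state.
- r.get_state(): the state, without advancing time (a new reading comes with each control period).
- optics.snapshot(name): name is "scene" or "top"; returns (picture, depth): 480x640x3 uint8, red, green, blue; 480x640 float32, m along the optical axis (not along the pixel's ray), 0 where there is no reading.
- optics.get_calibration(name): a dict with "fx", "fy", "cx", "cy" (pixels), "extrinsics" (4x4, takes a point from world to camera coordinates). Camera axes: x right, y down, z forward; pixel columns grow to the right and rows downward; lengths in m; the calibration is good to about 2 mm. A picture is of the moment at which its call begins. get_calibration takes no time and is no camera call.
- workorder.finish_job(): hands the job in; it is judged then, once.
The state is a dict: "clock": time; "q": joint angles; "qd": joint speeds; "joint_torque": joint torques, N m; "tool_pos": TCP position; "eef_rot": TCP orientation; "contact_force": force on the tool from outside, world axes, zero at the start; "moment": the same for the moment, N m; "opening": opening from 0.0 (shut) to 1.0 (fully open); "finger_force": force on a finger pad.
Only numpy, scipy, OpenCV 4.12 (cv2) and the standard library are available. Lean on these libraries where they do the work, as an engineer would, in place of code of your own. Each camera call takes 0.05 s, during which the arm holds its last target. There are 200 camera calls.

## Working session

There is one attempt and no reset: what is moved stays moved. The work goes in short steps, Python scripts to look and compute and a shell command to move; the robot and the scene stay as the last step left them, time stands still between calls to the robot, and variables do not carry over. Pictures are saved under pics/ and viewed, at most 10 in all, crops included, and the job is handed in when it is done.

```bash
ls; mkdir -p pics
python3 - <<'E'
from plant import r, optics
import cv2, numpy as np
print(r.get_state(), r.grip_point_offset)
for n in ("scene","top"):
    p,d=optics.snapshot(n); cv2.imwrite(f"pics/{n}0.png",p[:,:,::-1]); np.save(f"pics/{n}0.npy",d); print(n,optics.get_calibration(n))
E
```

```text
pics
{'clock': 0.0, 'q': array([ 1.28281548,  0.68998605, -0.19451112,  1.56633067,  0.15731809,
        0.90248485, -0.21508556]), 'qd': array([ 1.83821296e-03,  2.05508713e-04,  2.06114157e-04,  9.48638183e-04,
        1.59254220e-03,  7.03865057e-04, -8.27146069e-05]), 'joint_torque': array([ 4.13366270e-04, -5.27563512e+01, -1.26718361e+00, -1.53431332e+01,
       -5.27031580e-02,  6.52955277e-03,  1.64067160e-04]), 'tool_pos': array([ 0.1974116 , -0.59234809,  0.23791223]), 'eef_rot': array([ 9.87076116e-01,  1.60249544e-01, -2.16548260e-04, -8.81606595e-04]), 'contact_force': array([ 0.30589687, -0.11211546,  0.05706281]), 'moment': array([-0.00743797,  0.0164367 , -0.02367789]), 'finger_force': 0.0, 'opening': 0.9999109591044101} -0.0187
scene {'fx': 449.509824606293, 'fy': 449.509824606293, 'cx': 321.31207265398706, 'cy': 241.85406052819053, 'extrinsics': array([[ 6.55550023e-01,  7.55151344e-01,  7.84571069e-04,
        -3.10727517e-01],
       [ 4.13461976e-01, -3.58058282e-01, -8.37163939e-01,
        -1.27542635e-01],
       [-6.31904552e-01,  5.49127230e-01, -5.46951482e-01,
         1.30278407e+00],
       [ 0.00000000e+00,  0.00000000e+00,  0.00000000e+00,
         1.00000000e+00]])}
top {'fx': 550.9422338361666, 'fy': 550.9422338361666, 'cx': 324.08345045678766, 'cy': 247.43794596970577, 'extrinsics': array([[-0.02468932, -0.99967008, -0.00708353, -0.01964785],
       [-0.98703369,  0.02550016, -0.15847469,  0.47034285],
       [ 0.15860304,  0.00307905, -0.98733763,  1.14884769],
       [ 0.        ,  0.        ,  0.        ,  1.        ]])}
```

View pics/scene0.png

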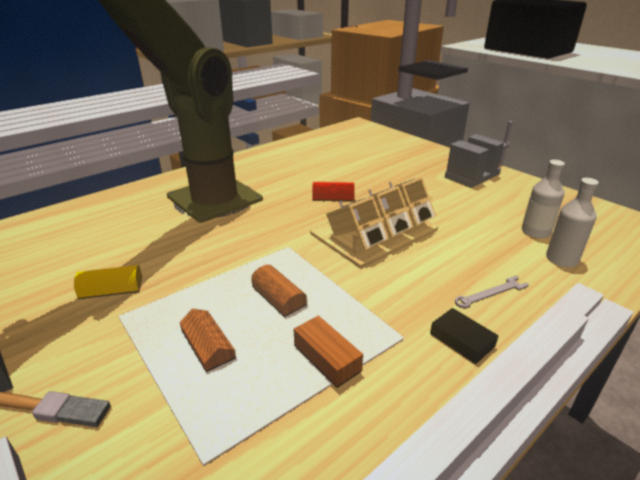

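View pics/top0.png

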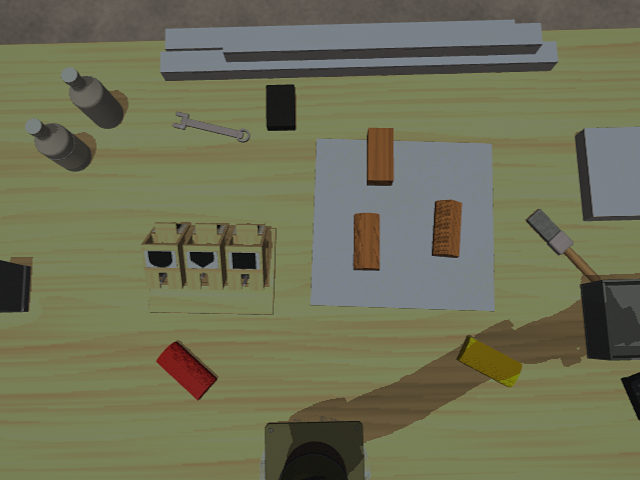

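The wooden candidates on the panel in the top view are (367,241), which is domed, (447,229), which is ridged, and (380,156), which is plain. Red at (187,370) and yellow at (490,361) are look-alikes. The half-round label seems to be the leftmost slot in the top view, at (160,258). I'll confirm both in one enlarged composite.

Run:
```python
import cv2, numpy as np
s=cv2.imread("pics/scene0.png"); t=cv2.imread("pics/top0.png")
R=lambda im,y0,y1,x0,x1: cv2.resize(im[y0:y1,x0:x1],(400,300),interpolation=cv2.INTER_CUBIC)
cv2.imwrite("pics/crop1.png",np.vstack([np.hstack([R(s,240,390,170,370),R(t,125,275,315,515)]),np.hstack([R(s,165,270,305,445),R(t,215,320,140,280)])]))
```

```text
(no output)
```

View pics/crop1.png

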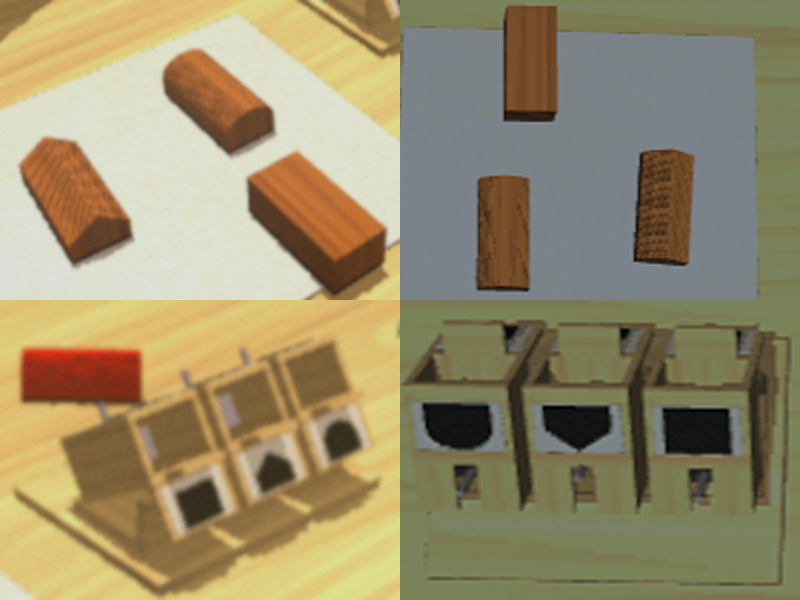

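The crops confirm it. The half-round block is at top (367,241) / scene (278,289). Its slot is the +y end one, at top (160,258) / scene (420,212). Next I measure both. The tool cannot tilt, so I plan to grip near the far end and let the block pivot in the pads to 35°.

```bash
cat > h.py <<'E'
import numpy as np, cv2
from plant import r, optics
def cloud(name,d):
    c=optics.get_calibration(name); E=c["extrinsics"]
    v,u=np.mgrid[:480,:640]
    P=np.stack([(u-c["cx"])/c["fx"]*d,(v-c["cy"])/c["fy"]*d,d],-1)
    W=(P-E[:3,3])@E[:3,:3]
    W[d<=0]=np.nan
    return W
def proj(name,p):
    c=optics.get_calibration(name); q=c["extrinsics"]@np.append(p,1)
    return c["fx"]*q[0]/q[2]+c["cx"],c["fy"]*q[1]/q[2]+c["cy"]
E
python3 - <<'E'
from h import *
for n,(x0,x1,y0,y1) in (("top",(345,390,205,278)),("scene",(245,312,258,320))):
    W=cloud(n,np.load(f"pics/{n}0.npy"))
    p=W[y0:y1,x0:x1].reshape(-1,3); 
    b=p[(p[:,2]>0.02)]
    (c,s,a)=cv2.minAreaRect(b[:,:2].astype(np.float32))
    print(n,"block",c,s,a,"zmax",np.percentile(b[:,2],[50,95,99]),"panel z",np.median(p[p[:,2]<0.018,2]))
W=cloud("top",np.load("pics/top0.npy"))
# roofs
for nm,(u0,u1,v0,v1) in dict(rnd=(147,175,248,270),vee=(190,217,248,270),flat=(231,260,248,270)).items():
    p=W[v0:v1,u0:u1].reshape(-1,3); p=p[(p[:,2]>0.05)]
    c=p.mean(0); n=np.linalg.svd(p-c)[2][2]; n*=np.sign(n[2]); print(nm,c,n,"tilt",np.degrees(np.arccos(n[2])),"yaw",np.degrees(np.arctan2(-n[1],-n[0])))
# board & boundaries
p=W[215:320,140:285].reshape(-1,3); bd=p[(p[:,2]>0.007)]
print("board",cv2.minAreaRect(bd[:,:2].astype(np.float32)), np.median(bd[bd[:,2]<0.016,2]))
# gridded ortho height map of rack
S=cloud("scene",np.load("pics/scene0.npy"))[150:280,290:460].reshape(-1,3)
a=np.vstack([p,S]); a=a[(a[:,2]>0.03)&(a[:,2]<0.2)]
print("rack>0.03 x,y,z pct",np.percentile(a,[0.5,50,99.5],axis=0))
E
```

```text
top block (0.4822758436203003, -0.12383705377578735) (0.054509393870830536, 0.12104152143001556) 88.01251983642578 zmax [0.0440128  0.04940311 0.05136886] panel z 0.005324650635263379
scene block (0.5175938606262207, -0.1255163550376892) (0.056230004876852036, 0.19727115333080292) 88.3313980102539 zmax [0.04374098 0.04925927 0.05033294] panel z 0.006774666804517023
rnd [0.44307799 0.29707329 0.1155991 ] [-0.582348    0.02777623  0.81246495] tilt 35.66253271719376 yaw -2.730764625700374
vee [0.44079053 0.21147686 0.11636484] [-0.571349    0.02240598  0.8204013 ] tilt 34.875014154152375 yaw -2.2457567398738596
flat [0.438393   0.12695575 0.11747339] [-0.56594756  0.02172637  0.82415491] tilt 34.49709429764278 yaw -2.1984692168043267
board ((0.4425339698791504, 0.2128576934337616), (0.27018728852272034, 0.21180766820907593), 87.46045684814453) 0.011436895901406088
rack>0.03 x,y,z pct [[0.19915395 0.09123089 0.03236303]
 [0.45644165 0.20839406 0.09038745]
 [0.52571421 0.62847535 0.13236197]]
```

Run:
```python
from h import *
from scipy.spatial.transform import Rotation as R
import cv2
d=np.load("pics/top0.npy"); W=cloud("top",d)[205:320,130:290].reshape(-1,3)
S=cloud("scene",np.load("pics/scene0.npy"))[160:275,300:450].reshape(-1,3)
im=cv2.imread("pics/top0.png")[205:320,130:290].reshape(-1,3).astype(float)
A=R.from_euler("ZY",[-2.35,-35],degrees=True).as_matrix() # slot axes columns
print(A.round(3))
o=np.array([0.4431,0.2971,0.1156])
for nm,P in (("top",W),("scene",S)):
    q=(P-o)@A
    roof=(abs(q[:,2])<0.005)&(q[:,0]>-0.10)&(q[:,0]<0.07)
    h,e=np.histogram(q[roof,1],bins=np.arange(-0.22,0.06,0.004)); print(nm,"y",[(round(float(b)*1000),int(k)) for b,k in zip(e,h)])
    m=roof&(abs(q[:,1])<0.025)
    h,e=np.histogram(q[m,0],bins=np.arange(-0.10,0.07,0.005)); print(nm,"x",[(round(float(b)*1000),int(k)) for b,k in zip(e,h)], "z med",np.median(q[m,2]))
    if nm=="top":
        br=im.min(1); sat=im.max(1)-br
        for k in range(3):
            m=roof&(abs(q[:,1]+0.0845*k)<0.035)&((br>135)&(sat<45)|(br<45)&(sat<25))&(abs(q[:,0])<0.03)
            print("label",k,m.sum(),np.percentile(q[m,:2],[3,97],axis=0).round(4).tolist())
```

```text
[[ 0.818  0.041 -0.573]
 [-0.034  0.999  0.024]
 [ 0.574 -0.     0.819]]
top y [(-220, 0), (-216, 0), (-212, 0), (-208, 20), (-204, 85), (-200, 89), (-196, 89), (-192, 88), (-188, 87), (-184, 89), (-180, 84), (-176, 56), (-172, 62), (-168, 57), (-164, 56), (-160, 85), (-156, 85), (-152, 86), (-148, 84), (-144, 81), (-140, 86), (-136, 82), (-132, 16), (-128, 0), (-124, 28), (-120, 78), (-116, 94), (-112, 84), (-108, 87), (-104, 84), (-100, 91), (-96, 77), (-92, 57), (-88, 59), (-84, 56), (-80, 55), (-76, 83), (-72, 90), (-68, 90), (-64, 84), (-60, 83), (-56, 81), (-52, 82), (-48, 16), (-44, 0), (-40, 27), (-36, 87), (-32, 91), (-28, 89), (-24, 81), (-20, 89), (-16, 81), (-12, 85), (-8, 53), (-4, 61), (0, 58), (4, 61), (8, 86), (12, 80), (16, 93), (20, 83), (24, 80), (28, 83), (32, 87), (36, 15), (40, 0), (44, 0), (48, 0), (52, 0)]
top x [(-100, 0), (-95, 0), (-90, 0), (-85, 0), (-80, 0), (-75, 4), (-70, 33), (-65, 26), (-60, 35), (-55, 35), (-50, 37), (-45, 36), (-40, 36), (-35, 47), (-30, 52), (-25, 48), (-20, 46), (-15, 52), (-10, 52), (-5, 54), (0, 59), (5, 50), (10, 53), (15, 67),
[... 633 characters left out ...]
, 3), (-88, 6), (-84, 6), (-80, 6), (-76, 2), (-72, 5), (-68, 4), (-64, 2), (-60, 5), (-56, 4), (-52, 2), (-48, 2), (-44, 0), (-40, 1), (-36, 9), (-32, 5), (-28, 3), (-24, 6), (-20, 7), (-16, 3), (-12, 3), (-8, 3), (-4, 4), (0, 7), (4, 5), (8, 2), (12, 3), (16, 5), (20, 3), (24, 2), (28, 4), (32, 3), (36, 1), (40, 0), (44, 0), (48, 0), (52, 0)]
scene x [(-100, 0), (-95, 0), (-90, 0), (-85, 0), (-80, 0), (-75, 0), (-70, 0), (-65, 0), (-60, 0), (-55, 0), (-50, 1), (-45, 2), (-40, 0), (-35, 0), (-30, 0), (-25, 1), (-20, 0), (-15, 0), (-10, 0), (-5, 2), (0, 1), (5, 1), (10, 4), (15, 10), (20, 0), (25, 24), (30, 8), (35, 0), (40, 0), (45, 0), (50, 0), (55, 0), (60, 0)] z med -0.000646450220179749
```

```bash
python3 -m creep '[{"grip":1,"spin":6.8},{"grip":1,"spin":6.8},{"grip":1,"spin":6.8},{"grip":1,"tx":1.9,"ty":-3},{"grip":1,"tx":1.9,"ty":-3},{"grip":1,"tx":1.9,"ty":-3},{"grip":1,"tx":1.9,"ty":-3},{"grip":1,"tx":1.9,"ty":-3}]' 5 && python3 -m creep '[{"grip":1,"tx":1.9,"ty":-3},{"grip":1,"tx":1.9,"ty":-3},{"grip":1,"tx":1.9,"ty":-3},{"grip":1,"tx":1.9,"ty":-3},{"grip":1,"tx":1.9,"ty":-3},{"grip":1,"tx":1.9,"ty":-3},{"grip":1,"tx":1.9,"ty":-3},{"grip":1,"tx":1.9,"ty":-3}]'
```

```text
$[0]: bad value
```

```bash
python3 -m creep '[{"grip":1,"tx":0,"ty":0,"tz":0,"spin":6.8},{"grip":1,"tx":0,"ty":0,"tz":0,"spin":6.8},{"grip":1,"tx":0,"ty":0,"tz":0,"spin":6.8},{"grip":1,"tx":1.9,"ty":-3,"tz":0,"spin":0},{"grip":1,"tx":1.9,"ty":-3,"tz":0,"spin":0},{"grip":1,"tx":1.9,"ty":-3,"tz":0,"spin":0},{"grip":1,"tx":1.9,"ty":-3,"tz":0,"spin":0},{"grip":1,"tx":1.9,"ty":-3,"tz":0,"spin":0}]' 5
```

```text
clock: 0.77
tool_pos: [0.2983, -0.4446, 0.2385]
eef_rot: [1.0, -0.017, -0.0, -0.0]
contact_force: [-0.6, 0.7, -1.1]
opening: 1.0
finger_force: 0.0
```

```bash
python3 -m creep '[{"grip":1,"tx":2.1,"ty":-3.3,"tz":0,"spin":0},{"grip":1,"tx":2.1,"ty":-3.3,"tz":0,"spin":0},{"grip":1,"tx":2.1,"ty":-3.3,"tz":0,"spin":0},{"grip":1,"tx":2.1,"ty":-3.3,"tz":0,"spin":0},{"grip":1,"tx":2.1,"ty":-3.3,"tz":0,"spin":0},{"grip":1,"tx":2.1,"ty":-3.3,"tz":0,"spin":0},{"grip":1,"tx":2.1,"ty":-3.3,"tz":0,"spin":0},{"grip":1,"tx":2.1,"ty":-3.3,"tz":0,"spin":0}]'
python3 -m creep '[{"grip":1,"tx":2.1,"ty":-3.3,"tz":2,"spin":0},{"grip":1,"tx":2.0,"ty":-3.1,"tz":2,"spin":0},{"grip":1,"tx":0,"ty":0,"tz":3,"spin":0},{"grip":1,"tx":0,"ty":0,"tz":3,"spin":0},{"grip":1,"tx":0,"ty":0,"tz":2,"spin":0},{"grip":1,"tx":0,"ty":0,"tz":0,"spin":0}]'
```

```text
clock: 1.43
tool_pos: [0.4753, -0.1863, 0.2385]
eef_rot: [1.0, -0.017, -0.0, -0.0]
contact_force: [0.7, -0.5, 0.3]
opening: 0.999
finger_force: 0.0
clock: 1.93
tool_pos: [0.5138, -0.1265, 0.1161]
eef_rot: [1.0, -0.017, -0.004, -0.001]
contact_force: [-0.9, 0.2, -0.0]
opening: 1.001
finger_force: 0.0
```

```bash
python3 -m creep '[{"grip":1,"tx":0.4,"ty":-0.1,"tz":2.5,"spin":0},{"grip":1,"tx":0,"ty":0,"tz":2.5,"spin":0},{"grip":1,"tx":0,"ty":0,"tz":2.5,"spin":0},{"grip":1,"tx":0,"ty":0,"tz":1.5,"spin":0},{"grip":1,"tx":0,"ty":0,"tz":1,"spin":0},{"grip":1,"tx":0,"ty":0,"tz":0.4,"spin":0},{"grip":1,"tx":0,"ty":0,"tz":0,"spin":0},{"grip":1,"tx":0,"ty":0,"tz":0,"spin":0}]' 5
python3 - <<'E'
from h import *
p,d=optics.snapshot("scene"); cv2.imwrite("pics/s1.png",cv2.resize(p[200:400,150:400,::-1],(750,600)))
E
```

```text
clock: 2.6
tool_pos: [0.5213, -0.1269, 0.0168]
eef_rot: [1.0, -0.017, 0.001, 0.0]
contact_force: [0.9, -0.1, 0.6]
opening: 1.002
finger_force: 0.0
```

View pics/s1.png

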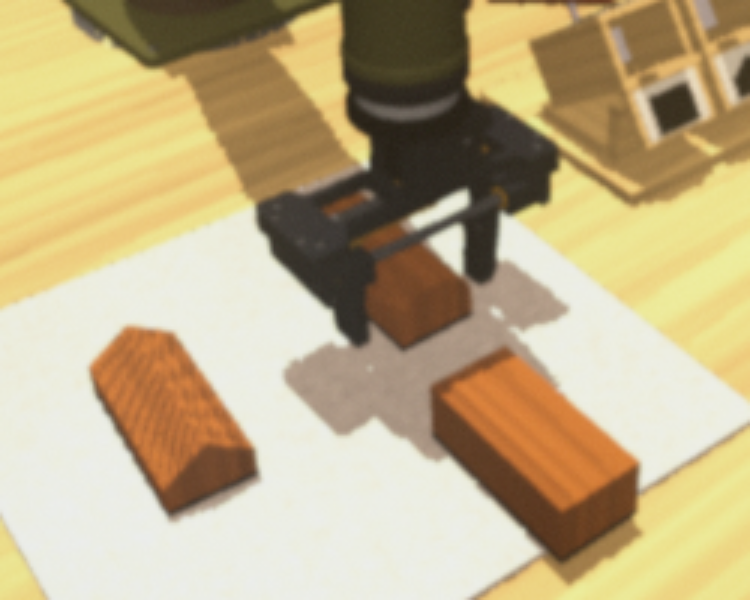

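The open fingers straddle the far end of the half-round block, at crop (350,340) and (480,270), clear of the others. I'll go down a little and close gently.

```bash
python3 -m creep '[{"grip":1,"tx":0,"ty":0,"tz":0.5,"spin":0},{"grip":1,"tx":0,"ty":0,"tz":0.2,"spin":0},{"grip":-1,"tx":0,"ty":0,"tz":0,"spin":0},{"grip":-1,"tx":0,"ty":0,"tz":0,"spin":0},{"grip":-1,"tx":0,"ty":0,"tz":0,"spin":0},{"grip":-1,"tx":0,"ty":0,"tz":0,"spin":0},{"grip":-1,"tx":0,"ty":0,"tz":0,"spin":0},{"grip":-1,"tx":0,"ty":0,"tz":0,"spin":0}]' 5
```

```text
clock: 3.32
tool_pos: [0.5207, -0.1265, 0.0089]
eef_rot: [1.0, -0.017, 0.0, -0.0]
contact_force: [-0.3, 1.1, -0.2]
opening: 0.637
finger_force: 5.0
```

```bash
python3 -m creep '[{"grip":-1,"tx":0,"ty":0,"tz":-0.7,"spin":0},{"grip":-1,"tx":0,"ty":0,"tz":-0.7,"spin":0},{"grip":-1,"tx":0,"ty":0,"tz":-0.7,"spin":0},{"grip":-1,"tx":0,"ty":0,"tz":-0.7,"spin":0},{"grip":-1,"tx":0,"ty":0,"tz":-0.7,"spin":0},{"grip":-1,"tx":0,"ty":0,"tz":-0.7,"spin":0},{"grip":-1,"tx":0,"ty":0,"tz":-0.7,"spin":0},{"grip":-1,"tx":0,"ty":0,"tz":-0.5,"spin":0}]'
cat >> h.py <<'E'
def look(tag):
    "pitch of the held block from side and dome as seen by scene camera; saves a crop round the TCP"
    s=r.get_state(); t=s["tool_pos"]; p,d=optics.snapshot("scene")
    u,v=map(int,proj("scene",t)); v0=min(max(v-110,0),280); u0=min(max(u-130,0),380)
    cv2.imwrite(f"pics/{tag}.png",cv2.resize(np.ascontiguousarray(p[v0:v0+200,u0:u0+260,::-1]),(780,600)))
    W=cloud("scene",d); hsv=cv2.cvtColor(p,cv2.COLOR_RGB2HSV)
    np.savez(f"pics/{tag}.npz",W=W,p=p,t=t)
    m=(hsv[...,0]<16)&(hsv[...,1]>110)&(np.abs(W[...,0]-t[0])<0.13)&(np.abs(W[...,1]-t[1])<0.035)&(W[...,2]>0.008)
    return t,W[m],m
E
python3 - <<'E'
from h import *
t,P,m=look("l1"); print(t,len(P))
print(np.percentile(P,[1,50,99],axis=0).round(3).tolist())
E
```

```text
clock: 3.98
tool_pos: [0.5209, -0.1267, 0.0639]
eef_rot: [1.0, -0.017, 0.0, 0.0]
contact_force: [-0.5, -0.9, -2.4]
opening: 0.636
finger_force: 5.0
[ 0.52085094 -0.12672973  0.06393596] 971
[[0.44, -0.161, 0.021], [0.535, -0.142, 0.078], [0.649, -0.099, 0.109]]
```

View pics/l1.png

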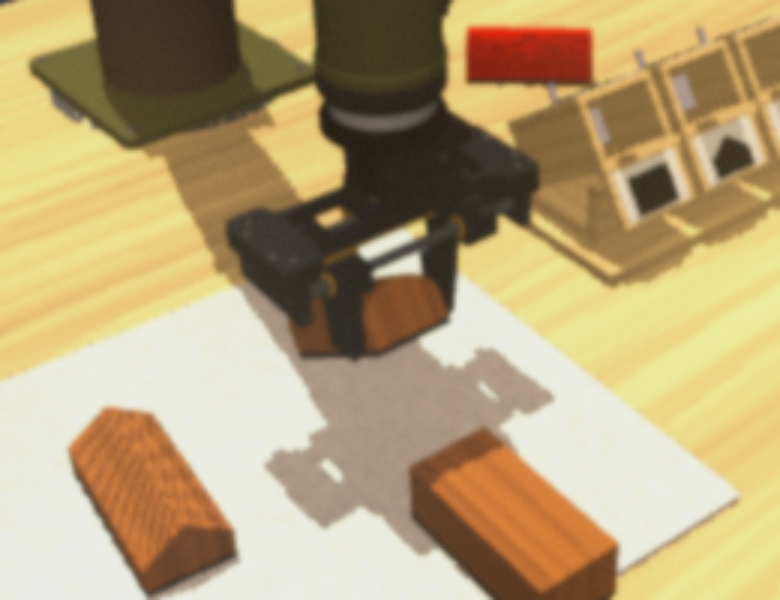

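The block drooped as planned: its far end face is at crop (405,310) and the leading end hangs down at the panel. I'll measure the pitch from the end-face plane.

```bash
cat >> h.py <<'E'
def pitch(t,P):
    "RANSAC plane of the outer end face -> pitch, yaw (deg), and face centre"
    P=P[(P[:,0]>t[0]-0.01)&(P[:,0]<t[0]+0.05)&(P[:,2]>t[2]-0.02)&(P[:,2]<t[2]+0.07)&(np.abs(P[:,1]-t[1])<0.028)]
    g=np.random.default_rng(0); best=None
    for _ in range(500):
        a=P[g.choice(len(P),3,False)]; n=np.cross(a[1]-a[0],a[2]-a[0]); l=np.linalg.norm(n)
        if l<1e-5: continue
        n/=l; n*=np.sign(n[0])
        if abs(n[0])<.5: continue
        k=np.abs((P-a[0])@n)<0.0015
        if best is None or k.sum()>best.sum(): best=k
    Q=P[best]; c=Q.mean(0); n=np.linalg.svd(Q-c)[2][2]; n*=np.sign(n[0])
    return np.degrees(np.arcsin(n[2])),np.degrees(np.arctan2(n[1],n[0])),c,best.sum(),len(P),Q.min(0),Q.max(0)
E
python3 - <<'E'
from h import *
z=np.load("pics/l1.npz"); W=z["W"];p=z["p"];t=z["t"]
hsv=cv2.cvtColor(p,cv2.COLOR_RGB2HSV); m=(hsv[...,0]<18)&(hsv[...,1]>110)
print([np.round(x,4) for x in pitch(t,W[m])])
# dome ridge/side points by top camera: slope along x
d=optics.snapshot("top")[1]; T=cloud("top",d).reshape(-1,3)
k=(np.abs(T[:,1]-t[1])<0.008)&(T[:,0]>0.40)&(T[:,0]<0.48)&(T[:,2]>0.012)&(T[:,2]<0.13)
for x in np.arange(.40,.48,.01):
    q=T[k&(np.abs(T[:,0]-x)<.004)]; print(round(x,3),len(q),q[:,2].max() if len(q) else None)
E
```

```text
[np.float64(33.3299), np.float64(-3.0733), array([ 0.5336, -0.1275,  0.0894]), np.int64(397), np.int64(528), array([ 0.5213, -0.1547,  0.0736]), array([ 0.544 , -0.099 ,  0.1074])]
0.4 0 None
0.41 0 None
0.42 0 None
0.43 0 None
0.44 0 None
0.45 0 None
0.46 0 None
0.47 0 None
```

```bash
python3 -m creep '[{"grip":-1,"tx":0,"ty":0,"tz":-0.1,"spin":0},{"grip":-1,"tx":0,"ty":0,"tz":-0.05,"spin":0},{"grip":-1,"tx":0,"ty":0,"tz":0,"spin":0},{"grip":-1,"tx":0,"ty":0,"tz":0,"spin":0}]' 5; python3 -m creep '[{"grip":-1,"tx":0,"ty":0,"tz":0,"spin":0},{"grip":-1,"tx":0,"ty":0,"tz":0,"spin":0},{"grip":-1,"tx":0,"ty":0,"tz":0,"spin":0},{"grip":-1,"tx":0,"ty":0,"tz":-2,"spin":0},{"grip":-1,"tx":0,"ty":0,"tz":-3,"spin":0},{"grip":-1,"tx":0,"ty":0,"tz":-3,"spin":0},{"grip":-1,"tx":0,"ty":0,"tz":-2,"spin":0},{"grip":-1,"tx":0,"ty":0,"tz":0,"spin":0}]' 30
python3 -m creep '[{"grip":-1,"tx":0,"ty":0,"tz":-1,"spin":0},{"grip":-1,"tx":0,"ty":0,"tz":0,"spin":0},{"grip":-1,"tx":0,"ty":0,"tz":0,"spin":0}]'
python3 - <<'E'
from h import *
t,P,m=look("l2")
z=np.load("pics/l2.npz"); W=z["W"];p=z["p"]
hsv=cv2.cvtColor(p,cv2.COLOR_RGB2HSV); m=(hsv[...,0]<18)&(hsv[...,1]>110)
print(t.round(4),[np.round(x,4) for x in pitch(t,W[m])])
d=optics.snapshot("top")[1]; T=cloud("top",d).reshape(-1,3)
k=(np.abs(T[:,1]-t[1])<0.04)&(T[:,0]<t[0]-0.045)&(T[:,0]>t[0]-0.15)&(T[:,2]>0.05)&(T[:,2]<0.22)
q=T[k]; print("lead pts",len(q),np.percentile(q,[1,50,99],axis=0).round(4).tolist() if len(q) else "")
E
```

```text
clock: 4.42
tool_pos: [0.5212, -0.1268, 0.0643]
eef_rot: [1.0, -0.017, 0.001, 0.0]
contact_force: [1.3, 0.5, 0.7]
opening: 0.636
finger_force: 5.0
clock: 5.08
tool_pos: [0.5219, -0.127, 0.1675]
eef_rot: [1.0, -0.017, 0.002, 0.0]
contact_force: [0.1, -0.3, -4.7]
opening: 0.634
finger_force: 30.0
clock: 5.33
tool_pos: [0.5198, -0.1264, 0.1734]
eef_rot: [1.0, -0.017, -0.001, -0.0]
contact_force: [-0.2, -0.3, -4.3]
opening: 0.634
finger_force: 30.0
[ 0.5198 -0.1264  0.1734] [np.float64(33.8819), np.float64(-1.8213), array([ 0.5321, -0.1273,  0.1992]), np.int64(454), np.int64(614), array([ 0.5207, -0.1544,  0.1841]), array([ 0.5428, -0.0985,  0.2166])]
lead pts 0
```

View pics/l2.png

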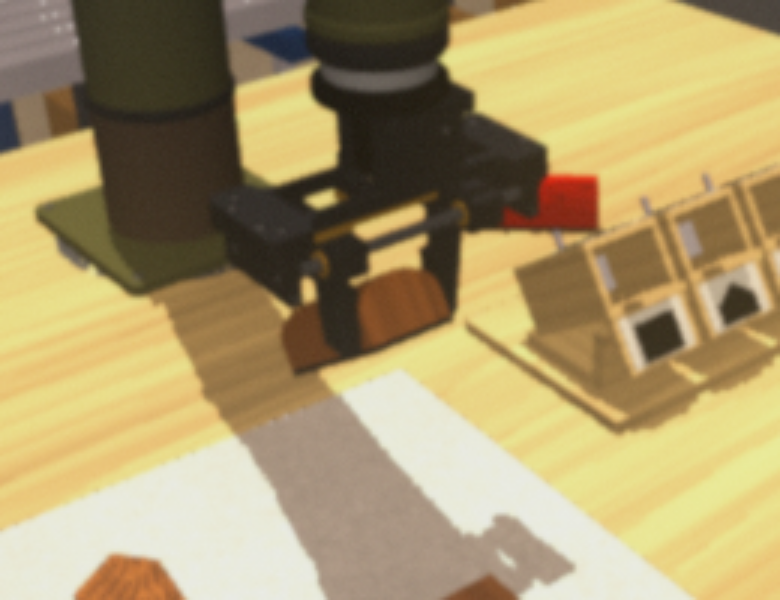

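The block is held at about 34° pitch, centred in y, with the sole edge running from crop (295,370) to (460,320). Next I carry it to a hover in front of the mouth.

```bash
python3 -m creep '[{"grip":-1,"tx":1.3,"ty":-1.5,"tz":-0.4,"spin":0.4},{"grip":-1,"tx":1.3,"ty":-2.5,"tz":-0.4,"spin":0},{"grip":-1,"tx":1.3,"ty":-3.3,"tz":-0.4,"spin":0},{"grip":-1,"tx":1.3,"ty":-3.3,"tz":-0.4,"spin":0},{"grip":-1,"tx":1.3,"ty":-3.3,"tz":0,"spin":0},{"grip":-1,"tx":0,"ty":-3.3,"tz":0,"spin":0},{"grip":-1,"tx":0,"ty":-3.3,"tz":0,"spin":0},{"grip":-1,"tx":0,"ty":-3.3,"tz":0,"spin":0}]'; python3 -m creep '[{"grip":-1,"tx":0,"ty":-3.3,"tz":0,"spin":0},{"grip":-1,"tx":0,"ty":-3.3,"tz":0,"spin":0},{"grip":-1,"tx":0,"ty":-3.3,"tz":0,"spin":0},{"grip":-1,"tx":0,"ty":-3.3,"tz":0,"spin":0},{"grip":-1,"tx":0,"ty":-2.5,"tz":0,"spin":0},{"grip":-1,"tx":0,"ty":-1.5,"tz":0,"spin":0},{"grip":-1,"tx":0,"ty":-0.9,"tz":0,"spin":0},{"grip":-1,"tx":0,"ty":0,"tz":0,"spin":0}]'; python3 -m creep '[{"grip":-1,"tx":0,"ty":0,"tz":0,"spin":0},{"grip":-1,"tx":0,"ty":0,"tz":0,"spin":0},{"grip":-1,"tx":0,"ty":0,"tz":0,"spin":0}]'
```

```text
clock: 6.1
tool_pos: [0.5944, 0.1101, 0.1888]
eef_rot: [1.0, -0.021, -0.001, 0.0]
contact_force: [0.9, 0.9, -3.7]
opening: 0.632
finger_force: 30.0
clock: 6.77
tool_pos: [0.6019, 0.2911, 0.1893]
eef_rot: [1.0, -0.019, -0.001, 0.0]
contact_force: [0.0, 0.3, -3.1]
opening: 0.632
finger_force: 30.0
clock: 7.02
tool_pos: [0.6033, 0.2865, 0.1904]
eef_rot: [1.0, -0.022, 0.0, 0.001]
contact_force: [-1.1, -0.8, -3.0]
opening: 0.635
finger_force: 30.0
```

Run:
```python
from h import *
t,P,m=look("l3")
z=np.load("pics/l3.npz"); W=z["W"];p=z["p"]
hsv=cv2.cvtColor(p,cv2.COLOR_RGB2HSV); m=(hsv[...,0]<18)&(hsv[...,1]>110)
print(t.round(4),[np.round(x,4) for x in pitch(t,W[m])])
```

```text
[0.6033 0.2865 0.1904] [np.float64(34.7931), np.float64(-2.6951), array([0.6158, 0.2863, 0.2158]), np.int64(253), np.int64(336), array([0.6031, 0.2587, 0.1998]), array([0.6264, 0.3143, 0.2342])]
```

View pics/l3.png

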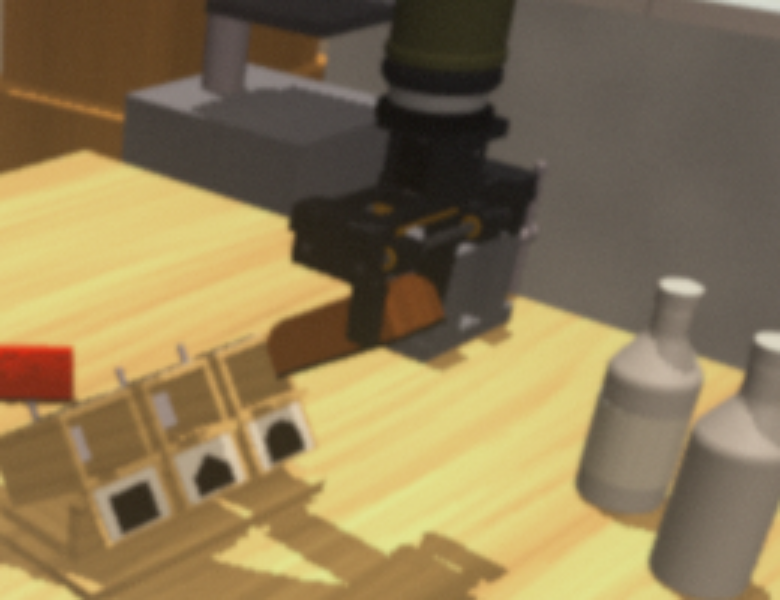

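The block lines up with the mouth in front of the half-round slot. In the crop, the leading end is at (285,350) and the half-round label at (285,435). I'll move to 5 mm short of the mouth, about 6 mm above the tongue.

```bash
python3 -m creep '[{"grip":-1,"tx":-0.61,"ty":-0.41,"tz":0.65,"spin":0},{"grip":-1,"tx":-0.61,"ty":0,"tz":0.65,"spin":0},{"grip":-1,"tx":-0.61,"ty":0,"tz":0.65,"spin":0},{"grip":-1,"tx":-0.61,"ty":0,"tz":0.65,"spin":0},{"grip":-1,"tx":-0.61,"ty":0,"tz":0.65,"spin":0},{"grip":-1,"tx":0,"ty":0,"tz":0,"spin":0},{"grip":-1,"tx":0,"ty":0,"tz":0,"spin":0},{"grip":-1,"tx":0,"ty":0,"tz":0,"spin":0}]'; python3 -m creep '[{"grip":-1,"tx":0,"ty":0,"tz":0,"spin":0},{"grip":-1,"tx":0,"ty":0,"tz":0,"spin":0}]'
```

```text
clock: 7.73
tool_pos: [0.573, 0.2948, 0.1581]
eef_rot: [1.0, -0.021, 0.001, -0.0]
contact_force: [-0.3, -0.2, -3.7]
opening: 0.63
finger_force: 30.0
clock: 7.9
tool_pos: [0.5731, 0.2948, 0.1583]
eef_rot: [1.0, -0.021, 0.001, -0.0]
contact_force: [-0.3, -0.4, -4.0]
opening: 0.623
finger_force: 30.0
```

```bash
python3 -m creep '[{"grip":-1,"tx":0,"ty":0.3,"tz":0,"spin":0},{"grip":-1,"tx":0.06,"ty":0,"tz":0.08,"spin":0},{"grip":-1,"tx":0.06,"ty":0,"tz":0.08,"spin":0},{"grip":-1,"tx":0.06,"ty":0,"tz":0.08,"spin":0},{"grip":-1,"tx":0,"ty":0,"tz":0,"spin":0},{"grip":-1,"tx":0,"ty":0,"tz":0,"spin":0},{"grip":-1,"tx":0,"ty":0,"tz":0,"spin":0}]'; python3 -m creep '[{"grip":-1,"tx":0.06,"ty":0,"tz":0.08,"spin":0},{"grip":-1,"tx":0,"ty":0,"tz":0,"spin":0},{"grip":-1,"tx":0,"ty":0,"tz":0,"spin":0},{"grip":-1,"tx":0,"ty":0,"tz":0,"spin":0}]'
```

```text
clock: 8.48
tool_pos: [0.5741, 0.2918, 0.1554]
eef_rot: [1.0, -0.021, -0.0, 0.0]
contact_force: [-0.1, -0.1, -2.7]
opening: 0.63
finger_force: 30.0
clock: 8.82
tool_pos: [0.5747, 0.2917, 0.1546]
eef_rot: [1.0, -0.021, -0.0, 0.0]
contact_force: [0.0, -1.0, -3.3]
opening: 0.635
finger_force: 30.0
```

```bash
python3 -m creep '[{"grip":-1,"tx":0.06,"ty":0,"tz":0.08,"spin":0},{"grip":-1,"tx":0,"ty":0,"tz":0,"spin":0},{"grip":-1,"tx":0,"ty":0,"tz":0,"spin":0},{"grip":-1,"tx":0,"ty":0,"tz":0,"spin":0}]';python3 -m creep '[{"grip":-1,"tx":0.06,"ty":0,"tz":0.08,"spin":0},{"grip":-1,"tx":0,"ty":0,"tz":0,"spin":0},{"grip":-1,"tx":0,"ty":0,"tz":0,"spin":0},{"grip":-1,"tx":0,"ty":0,"tz":0,"spin":0}]'
```

```text
clock: 9.15
tool_pos: [0.5753, 0.2916, 0.1538]
eef_rot: [1.0, -0.021, -0.0, 0.0]
contact_force: [0.4, -0.4, -3.5]
opening: 0.63
finger_force: 30.0
clock: 9.48
tool_pos: [0.5759, 0.2916, 0.1531]
eef_rot: [1.0, -0.021, -0.0, 0.0]
contact_force: [0.2, 0.2, -3.9]
opening: 0.631
finger_force: 30.0
```

```bash
python3 -m creep '[{"grip":-1,"tx":0.06,"ty":0,"tz":0.08,"spin":0},{"grip":-1,"tx":0,"ty":0,"tz":0,"spin":0},{"grip":-1,"tx":0,"ty":0,"tz":0,"spin":0},{"grip":-1,"tx":0,"ty":0,"tz":0,"spin":0}]';python3 -m creep '[{"grip":-1,"tx":0.06,"ty":0,"tz":0.08,"spin":0},{"grip":-1,"tx":0,"ty":0,"tz":0,"spin":0},{"grip":-1,"tx":0,"ty":0,"tz":0,"spin":0},{"grip":-1,"tx":0,"ty":0,"tz":0,"spin":0}]'
```

```text
clock: 9.82
tool_pos: [0.5765, 0.2916, 0.1523]
eef_rot: [1.0, -0.021, 0.0, 0.0]
contact_force: [-0.6, 0.5, -3.5]
opening: 0.632
finger_force: 30.0
clock: 10.15
tool_pos: [0.5771, 0.2915, 0.1514]
eef_rot: [1.0, -0.021, -0.0, 0.0]
contact_force: [-0.2, -0.5, -3.4]
opening: 0.633
finger_force: 30.0
```

```bash
python3 -m creep '[{"grip":-1,"tx":0.06,"ty":0,"tz":0.08,"spin":0},{"grip":-1,"tx":0,"ty":0,"tz":0,"spin":0},{"grip":-1,"tx":0,"ty":0,"tz":0,"spin":0},{"grip":-1,"tx":0,"ty":0,"tz":0,"spin":0}]';python3 -m creep '[{"grip":-1,"tx":0.06,"ty":0,"tz":0.08,"spin":0},{"grip":-1,"tx":0,"ty":0,"tz":0,"spin":0},{"grip":-1,"tx":0,"ty":0,"tz":0,"spin":0},{"grip":-1,"tx":0,"ty":0,"tz":0,"spin":0}]'
```

```text
clock: 10.48
tool_pos: [0.5777, 0.2916, 0.1509]
eef_rot: [1.0, -0.021, 0.0, -0.0]
contact_force: [-0.3, 0.2, -0.9]
opening: 0.634
finger_force: 30.0
clock: 10.82
tool_pos: [0.5783, 0.2916, 0.1502]
eef_rot: [1.0, -0.021, 0.0, -0.0]
contact_force: [-0.7, -0.4, 2.8]
opening: 0.633
finger_force: 30.0
```

Contact with the tongue felt (about 2.5 to 6 N). I'll back off about 2 mm and start sliding in.

```bash
python3 -m creep '[{"grip":-1,"tx":-0.06,"ty":0,"tz":-0.08,"spin":0},{"grip":-1,"tx":-0.06,"ty":0,"tz":-0.08,"spin":0},{"grip":-1,"tx":-0.06,"ty":0,"tz":-0.08,"spin":0},{"grip":-1,"tx":-0.33,"ty":0,"tz":0.23,"spin":0},{"grip":-1,"tx":-0.33,"ty":0,"tz":0.23,"spin":0},{"grip":-1,"tx":-0.33,"ty":0,"tz":0.23,"spin":0},{"grip":-1,"tx":0,"ty":0,"tz":0,"spin":0},{"grip":-1,"tx":0,"ty":0,"tz":0,"spin":0}]'
```

```text
clock: 11.48
tool_pos: [0.5661, 0.292, 0.145]
eef_rot: [1.0, -0.02, -0.0, 0.0]
contact_force: [-0.3, -0.9, -2.7]
opening: 0.633
finger_force: 30.0
```

```bash
python3 -m creep '[{"grip":-1,"tx":-0.33,"ty":0,"tz":0.23,"spin":0},{"grip":-1,"tx":-0.33,"ty":0,"tz":0.23,"spin":0},{"grip":-1,"tx":-0.33,"ty":0,"tz":0.23,"spin":0},{"grip":-1,"tx":0,"ty":0,"tz":0,"spin":0},{"grip":-1,"tx":0,"ty":0,"tz":0,"spin":0}]' && python3 -m creep '[{"grip":-1,"tx":-0.33,"ty":0,"tz":0.23,"spin":0},{"grip":-1,"tx":-0.33,"ty":0,"tz":0.23,"spin":0},{"grip":-1,"tx":0,"ty":0,"tz":0,"spin":0},{"grip":-1,"tx":0,"ty":0,"tz":0,"spin":0}]'
```

```text
clock: 11.9
tool_pos: [0.5563, 0.2925, 0.1383]
eef_rot: [1.0, -0.02, -0.0, 0.0]
contact_force: [-0.3, -0.2, -3.9]
opening: 0.631
finger_force: 30.0
clock: 12.23
tool_pos: [0.5497, 0.2927, 0.1336]
eef_rot: [1.0, -0.02, -0.0, 0.0]
contact_force: [-0.4, -0.0, -3.6]
opening: 0.638
finger_force: 30.0
```

```bash
python3 -m creep '[{"grip":-1,"tx":-0.16,"ty":0,"tz":0.12,"spin":0},{"grip":-1,"tx":-0.16,"ty":0,"tz":0.12,"spin":0},{"grip":-1,"tx":-0.16,"ty":0,"tz":0.12,"spin":0},{"grip":-1,"tx":0,"ty":0,"tz":0,"spin":0},{"grip":-1,"tx":0,"ty":0,"tz":0,"spin":0}]' && python3 -m creep '[{"grip":-1,"tx":-0.16,"ty":0,"tz":0.11,"spin":0},{"grip":-1,"tx":-0.16,"ty":0,"tz":0.11,"spin":0},{"grip":-1,"tx":0,"ty":0,"tz":0,"spin":0},{"grip":-1,"tx":0,"ty":0,"tz":0,"spin":0}]'
```

```text
clock: 12.65
tool_pos: [0.5451, 0.2929, 0.1302]
eef_rot: [1.0, -0.021, -0.0, 0.0]
contact_force: [0.5, 0.3, -4.7]
opening: 0.632
finger_force: 30.0
clock: 12.98
tool_pos: [0.5419, 0.293, 0.128]
eef_rot: [1.0, -0.021, -0.0, 0.0]
contact_force: [0.2, 0.2, -3.9]
opening: 0.634
finger_force: 30.0
```

```bash
python3 -m creep '[{"grip":-1,"tx":-0.16,"ty":0,"tz":0.11,"spin":0},{"grip":-1,"tx":-0.16,"ty":0,"tz":0.11,"spin":0},{"grip":-1,"tx":0,"ty":0,"tz":0,"spin":0},{"grip":-1,"tx":0,"ty":0,"tz":0,"spin":0}]'
```

```text
clock: 13.32
tool_pos: [0.5387, 0.2932, 0.1258]
eef_rot: [1.0, -0.02, -0.0, 0.0]
contact_force: [0.3, 0.3, -3.7]
opening: 0.633
finger_force: 30.0
```

```bash
python3 -m creep '[{"grip":-1,"tx":-0.16,"ty":0,"tz":0.11,"spin":0},{"grip":-1,"tx":0,"ty":0,"tz":0,"spin":0},{"grip":-1,"tx":0,"ty":0,"tz":0,"spin":0}]'
```

```text
clock: 13.57
tool_pos: [0.5372, 0.2932, 0.1247]
eef_rot: [1.0, -0.021, -0.0, 0.0]
contact_force: [-0.2, 0.2, -3.7]
opening: 0.632
finger_force: 30.0
```

```bash
python3 -m creep '[{"grip":-1,"tx":-0.16,"ty":0,"tz":0.11,"spin":0},{"grip":-1,"tx":0,"ty":0,"tz":0,"spin":0},{"grip":-1,"tx":0,"ty":0,"tz":0,"spin":0}]'
```

```text
clock: 13.82
tool_pos: [0.5356, 0.2933, 0.1236]
eef_rot: [1.0, -0.021, -0.0, 0.0]
contact_force: [-0.5, 0.0, -3.3]
opening: 0.635
finger_force: 30.0
```

```bash
python3 -m creep '[{"grip":-1,"tx":-0.16,"ty":0,"tz":0.11,"spin":0},{"grip":-1,"tx":0,"ty":0,"tz":0,"spin":0},{"grip":-1,"tx":0,"ty":0,"tz":0,"spin":0}]'
cat >> h.py <<'E'
def pin(tag):
    "rear slits of the three roofs, now and at the start, one above the other"
    a=cv2.imread("pics/top0.png"); b=optics.snapshot("top")[0][:,:,::-1]
    f=lambda im: cv2.resize(np.ascontiguousarray(im[262:296,142:192]),(400,272),interpolation=cv2.INTER_CUBIC)
    cv2.imwrite(f"pics/{tag}.png",np.hstack([f(a),f(b)]))
    d=np.abs(a.astype(int)-b)[262:296,145:185].sum(2); print("diff rows",d.sum(1).tolist())
E
python3 -c "
from h import *
pin('p1')"
```

```text
clock: 14.07
tool_pos: [0.5339, 0.2934, 0.1225]
eef_rot: [1.0, -0.021, -0.0, 0.0]
contact_force: [1.4, -0.1, -4.1]
opening: 0.63
finger_force: 30.0
diff rows [904, 958, 1063, 1185, 1354, 1566, 1496, 1496, 1564, 1559, 1525, 1379, 1381, 1431, 1415, 1492, 1494, 1464, 1479, 1483, 1534, 1560, 1551, 1650, 1683, 1684, 1730, 1816, 1785, 1808, 1844, 1850, 1859, 1816]
```

View pics/p1.png

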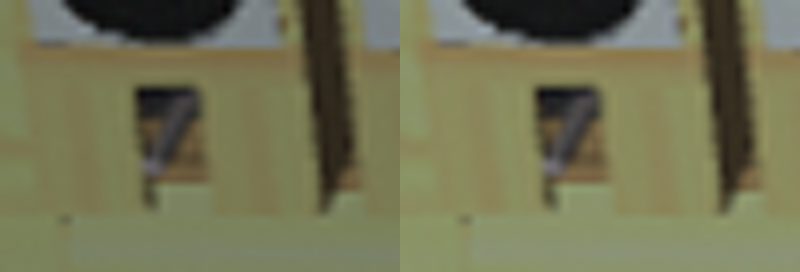

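The pin (crop (165,135) at the start, (565,135) now) has not moved, so the plate is still untouched and at least 8 mm of travel remains. I can safely advance 6 mm.

```bash
python3 -m creep '[{"grip":-1,"tx":-0.16,"ty":0,"tz":0.12,"spin":0},{"grip":-1,"tx":-0.16,"ty":0,"tz":0.11,"spin":0},{"grip":-1,"tx":-0.16,"ty":0,"tz":0.11,"spin":0},{"grip":-1,"tx":0,"ty":0,"tz":0,"spin":0},{"grip":-1,"tx":0,"ty":0,"tz":0,"spin":0},{"grip":-1,"tx":0,"ty":0,"tz":0,"spin":0}]'
cat >> h.py <<'E'
def pinshift():
    "pixel shift of the pin pattern inside the slit since the start (exposure-normalised gradient match)"
    a=cv2.cvtColor(cv2.imread("pics/top0.png"),cv2.COLOR_BGR2GRAY); b=cv2.cvtColor(optics.snapshot("top")[0],cv2.COLOR_RGB2GRAY)
    f=lambda im: cv2.resize(im[258:300,150:178],None,fx=6,fy=6,interpolation=cv2.INTER_CUBIC)
    A,B=f(a),f(b)   # pin tip template, start picture
    T=A[14*6:22*6,10*6:17*6]   # rows 272-280, cols 160-167
    m=cv2.matchTemplate(B,T,cv2.TM_CCOEFF_NORMED); _,s,_,l=cv2.minMaxLoc(m)
    return (l[0]-60)/6,(l[1]-84)/6,s
E
python3 -c "
from h import *
print(pinshift())"
```

```text
clock: 14.62
tool_pos: [0.5294, 0.2936, 0.1192]
eef_rot: [1.0, -0.021, 0.0, -0.0]
contact_force: [-0.4, -0.2, -3.6]
opening: 0.636
finger_force: 30.0
(0.0, 0.0, 0.9993159770965576)
```

```bash
python3 -m creep '[{"grip":-1,"tx":-0.16,"ty":0,"tz":0.11,"spin":0},{"grip":-1,"tx":-0.16,"ty":0,"tz":0.11,"spin":0},{"grip":-1,"tx":-0.16,"ty":0,"tz":0.11,"spin":0},{"grip":-1,"tx":0,"ty":0,"tz":0,"spin":0},{"grip":-1,"tx":0,"ty":0,"tz":0,"spin":0},{"grip":-1,"tx":0,"ty":0,"tz":0,"spin":0}]'; python3 -c "
from h import *
print(pinshift())"
```

```text
clock: 15.17
tool_pos: [0.5248, 0.2937, 0.116]
eef_rot: [1.0, -0.021, 0.0, 0.0]
contact_force: [-0.3, -0.5, -2.8]
opening: 0.632
finger_force: 30.0
(0.16666666666666666, 0.0, 0.9829931259155273)
```

```bash
python3 -m creep '[{"grip":-1,"tx":-0.16,"ty":0,"tz":0.11,"spin":0},{"grip":-1,"tx":-0.16,"ty":0,"tz":0.11,"spin":0},{"grip":-1,"tx":0,"ty":0,"tz":0,"spin":0},{"grip":-1,"tx":0,"ty":0,"tz":0,"spin":0},{"grip":-1,"tx":0,"ty":0,"tz":0,"spin":0}]'; python3 -c "
from h import *
print(pinshift())"
```

```text
clock: 15.63
tool_pos: [0.5216, 0.2939, 0.1137]
eef_rot: [1.0, -0.021, 0.0, -0.0]
contact_force: [0.7, -0.2, -3.4]
opening: 0.633
finger_force: 30.0
(0.5, 0.0, 0.8978821039199829)
```

```bash
python3 -m creep '[{"grip":-1,"tx":-0.12,"ty":0,"tz":0.09,"spin":0},{"grip":-1,"tx":0,"ty":0,"tz":0,"spin":0},{"grip":-1,"tx":0,"ty":0,"tz":0,"spin":0},{"grip":-1,"tx":0,"ty":0,"tz":0,"spin":0}]'; python3 -c "
from h import *
print(pinshift())"
```

```text
clock: 16.02
tool_pos: [0.5203, 0.2939, 0.1128]
eef_rot: [1.0, -0.021, 0.0, -0.0]
contact_force: [-0.1, 0.5, -1.9]
opening: 0.634
finger_force: 30.0
(0.5, 0.0, 0.868431806564331)
```

```bash
python3 -m creep '[{"grip":-1,"tx":-0.12,"ty":0,"tz":0.09,"spin":0},{"grip":-1,"tx":0,"ty":0,"tz":0,"spin":0},{"grip":-1,"tx":0,"ty":0,"tz":0,"spin":0},{"grip":-1,"tx":0,"ty":0,"tz":0,"spin":0}]'; python3 -c "
from h import *
print(pinshift())"
```

```text
clock: 16.4
tool_pos: [0.519, 0.294, 0.1119]
eef_rot: [1.0, -0.021, 0.0, 0.0]
contact_force: [0.3, -0.7, -2.7]
opening: 0.63
finger_force: 30.0
(0.6666666666666666, 0.0, 0.8632577061653137)
```

```bash
python3 -m creep '[{"grip":-1,"tx":-0.12,"ty":0,"tz":0.09,"spin":0},{"grip":-1,"tx":0,"ty":0,"tz":0,"spin":0},{"grip":-1,"tx":0,"ty":0,"tz":0,"spin":0},{"grip":-1,"tx":0,"ty":0,"tz":0,"spin":0}]'
```

```text
clock: 16.78
tool_pos: [0.5186, 0.294, 0.1113]
eef_rot: [1.0, -0.021, 0.001, -0.0]
contact_force: [3.7, -0.3, -0.3]
opening: 0.632
finger_force: 30.0
```

```bash
python3 -m creep '[{"grip":-1,"tx":-0.12,"ty":0,"tz":0.09,"spin":0},{"grip":-1,"tx":0,"ty":0,"tz":0,"spin":0},{"grip":-1,"tx":0,"ty":0,"tz":0,"spin":0},{"grip":-1,"tx":0,"ty":0,"tz":0,"spin":0}]'
```

```text
clock: 17.12
tool_pos: [0.5183, 0.294, 0.1109]
eef_rot: [1.0, -0.021, 0.002, -0.0]
contact_force: [5.3, -0.9, 2.5]
opening: 0.632
finger_force: 30.0
```

The stop is felt, at about 8 N along the slot. I'll set the block onto the slot floor, then ease the push before letting go.

```bash
python3 -m creep '[{"grip":-1,"tx":0.06,"ty":0,"tz":0.08,"spin":0},{"grip":-1,"tx":0.06,"ty":0,"tz":0.08,"spin":0},{"grip":-1,"tx":0,"ty":0,"tz":0,"spin":0},{"grip":-1,"tx":0,"ty":0,"tz":0,"spin":0},{"grip":-1,"tx":0,"ty":0,"tz":0,"spin":0}]'
```

```text
clock: 17.53
tool_pos: [0.5185, 0.294, 0.1105]
eef_rot: [1.0, -0.021, 0.001, -0.0]
contact_force: [1.1, -2.6, 13.8]
opening: 0.633
finger_force: 30.0
```

```bash
python3 -m creep '[{"grip":-1,"tx":-0.06,"ty":0,"tz":-0.08,"spin":0},{"grip":-1,"tx":0.04,"ty":0,"tz":-0.03,"spin":0},{"grip":-1,"tx":0,"ty":0,"tz":0,"spin":0},{"grip":-1,"tx":0,"ty":0,"tz":0,"spin":0},{"grip":-1,"tx":0,"ty":0,"tz":0,"spin":0}]'
```

```text
clock: 17.95
tool_pos: [0.5185, 0.2941, 0.1106]
eef_rot: [1.0, -0.021, 0.001, -0.0]
contact_force: [3.7, -2.0, 8.5]
opening: 0.635
finger_force: 30.0
```

```bash
python3 -m creep '[{"grip":-1,"tx":0.02,"ty":0,"tz":-0.07,"spin":0},{"grip":-1,"tx":0.02,"ty":0,"tz":-0.07,"spin":0},{"grip":-1,"tx":0,"ty":0,"tz":0,"spin":0},{"grip":-1,"tx":0,"ty":0,"tz":0,"spin":0},{"grip":-1,"tx":0,"ty":0,"tz":0,"spin":0}]'
```

```text
clock: 18.37
tool_pos: [0.5184, 0.294, 0.1109]
eef_rot: [1.0, -0.021, 0.0, -0.0]
contact_force: [4.2, -0.3, 1.4]
opening: 0.63
finger_force: 30.0
```

```bash
python3 -m creep '[{"grip":-1,"tx":0.03,"ty":0,"tz":-0.02,"spin":0},{"grip":-1,"tx":0.03,"ty":0,"tz":-0.01,"spin":0},{"grip":-1,"tx":0,"ty":0,"tz":0,"spin":0},{"grip":-1,"tx":0,"ty":0,"tz":0,"spin":0},{"grip":-1,"tx":0,"ty":0,"tz":0,"spin":0}]'; python3 -c "
from h import *
pin('p2');print(pinshift())"
```

```text
clock: 18.78
tool_pos: [0.5185, 0.2941, 0.1112]
eef_rot: [1.0, -0.021, -0.0, 0.0]
contact_force: [5.0, -0.6, 0.1]
opening: 0.634
finger_force: 30.0
diff rows [828, 904, 960, 1087, 1234, 1440, 1383, 1342, 1421, 1445, 1964, 1625, 1266, 1314, 1341, 1614, 1579, 1558, 1570, 1520, 1577, 1572, 1544, 1757, 1724, 1601, 1596, 1654, 1646, 1670, 1703, 1699, 1683, 1683]
(0.8333333333333334, 0.16666666666666666, 0.8528741598129272)
```

View pics/p2.png

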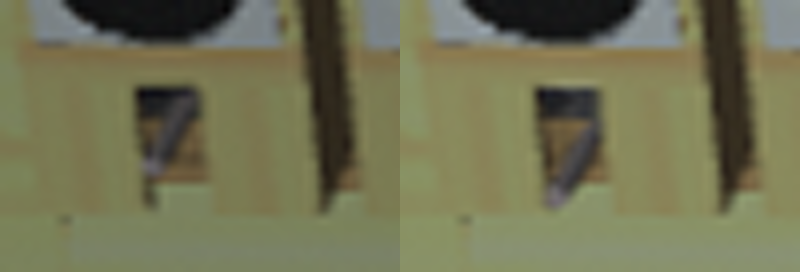

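The pin tip went from (150,168) to (155,203) in the crops, about 8 mm, so the plate is right back. I'll ease a bit more, then release.

```bash
python3 -m creep '[{"grip":-1,"tx":0.04,"ty":0,"tz":-0.02,"spin":0},{"grip":-1,"tx":0.03,"ty":0,"tz":-0.01,"spin":0},{"grip":-1,"tx":0,"ty":0,"tz":0,"spin":0},{"grip":-1,"tx":0,"ty":0,"tz":0,"spin":0},{"grip":-1,"tx":0,"ty":0,"tz":0,"spin":0}]'
```

```text
clock: 19.3
tool_pos: [0.5188, 0.294, 0.1114]
eef_rot: [1.0, -0.021, -0.0, 0.0]
contact_force: [2.4, 0.9, -0.9]
opening: 0.632
finger_force: 30.0
```

```bash
python3 -m creep '[{"grip":-1,"tx":0,"ty":0,"tz":0,"spin":0},{"grip":-1,"tx":0,"ty":0,"tz":0,"spin":0},{"grip":-1,"tx":0,"ty":0,"tz":0,"spin":0}]' 4; python3 -m creep '[{"grip":0.4,"tx":0,"ty":0,"tz":0,"spin":0},{"grip":0.4,"tx":0,"ty":0,"tz":0,"spin":0},{"grip":0.4,"tx":0,"ty":0,"tz":0,"spin":0},{"grip":0.6,"tx":0,"ty":0,"tz":0,"spin":0},{"grip":0.6,"tx":0,"ty":0,"tz":0,"spin":0}]'
python3 - <<'E'
from h import *
pin('p3')
a,b=cv2.imread('pics/p2.png'),cv2.imread('pics/p3.png')
A,B=[cv2.cvtColor(x[:,400:],cv2.COLOR_BGR2GRAY) for x in (a,b)]
m=cv2.matchTemplate(B,A[140:215,135:210],cv2.TM_CCOEFF_NORMED); print(cv2.minMaxLoc(m), "same spot = (135,140)")
S=cv2.cvtColor(a[:,:400],cv2.COLOR_BGR2GRAY)
print("corr with home",np.corrcoef(A[80:215,130:210].ravel(),B[80:215,130:210].ravel())[0,1],"start",np.corrcoef(S[80:215,130:210].ravel(),B[80:215,130:210].ravel())[0,1])
E
```

```text
clock: 19.55
tool_pos: [0.5188, 0.294, 0.1114]
eef_rot: [1.0, -0.021, -0.0, 0.0]
contact_force: [2.1, -0.1, -0.5]
opening: 0.635
finger_force: 4.0
clock: 19.97
tool_pos: [0.5188, 0.2939, 0.1114]
eef_rot: [1.0, -0.02, -0.0, 0.0]
contact_force: [0.4, 0.9, 0.6]
opening: 0.798
finger_force: 0.0
diff rows [827, 863, 965, 1081, 1244, 1427, 1365, 1384, 1404, 1425, 2007, 1212, 1286, 1301, 1356, 1582, 1535, 1559, 1613, 1524, 1578, 1517, 1515, 1662, 1737, 1548, 1593, 1668, 1640, 1659, 1702, 1699, 1687, 1661]
(-0.5933906435966492, 0.9917429685592651, (97, 44), (135, 139)) same spot = (135,140)
corr with home 0.986446508496037 start 0.864100270222234
```

```bash
python3 -m creep '[{"grip":1,"tx":0,"ty":0,"tz":0,"spin":0},{"grip":1,"tx":0,"ty":0,"tz":0,"spin":0},{"grip":1,"tx":0,"ty":0,"tz":-0.5,"spin":0},{"grip":1,"tx":0,"ty":0,"tz":-1,"spin":0},{"grip":1,"tx":0,"ty":0,"tz":-2,"spin":0},{"grip":1,"tx":0,"ty":0,"tz":-3,"spin":0},{"grip":1,"tx":0,"ty":0,"tz":-3,"spin":0},{"grip":1,"tx":0,"ty":0,"tz":-3,"spin":0}]'; python3 -m creep '[{"grip":1,"tx":1,"ty":2,"tz":-2,"spin":0},{"grip":1,"tx":1,"ty":3,"tz":0,"spin":0},{"grip":1,"tx":1,"ty":3,"tz":0,"spin":0},{"grip":1,"tx":1,"ty":3,"tz":0,"spin":0},{"grip":1,"tx":1,"ty":3,"tz":0,"spin":0},{"grip":1,"tx":0,"ty":2,"tz":0,"spin":0},{"grip":1,"tx":0,"ty":0,"tz":0,"spin":0},{"grip":1,"tx":0,"ty":0,"tz":0,"spin":0}]'
python3 - <<'E'
from h import *
pin('p4')
a,b=cv2.imread('pics/p2.png'),cv2.imread('pics/p4.png')
A,B=[cv2.cvtColor(x[:,400:],cv2.COLOR_BGR2GRAY) for x in (a,b)]
m=cv2.matchTemplate(B,A[140:215,135:210],cv2.TM_CCOEFF_NORMED); print(cv2.minMaxLoc(m))
s=optics.snapshot("scene")[0][:,:,::-1]; t=optics.snapshot("top")[0][:,:,::-1]
R=lambda im,y0,y1,x0,x1: cv2.resize(np.ascontiguousarray(im[y0:y1,x0:x1]),(400,300),interpolation=cv2.INTER_CUBIC)
cv2.imwrite("pics/f.png",np.vstack([np.hstack([R(s,150,270,300,460),R(t,200,320,130,290)]),np.hstack([R(s,240,390,170,370),cv2.resize(b[:,400:],(400,300))])]))
E
```

```text
clock: 20.68
tool_pos: [0.5191, 0.2938, 0.2388]
eef_rot: [1.0, -0.021, 0.0, -0.0]
contact_force: [0.3, 1.0, 0.7]
opening: 1.001
finger_force: 0.0
clock: 21.35
tool_pos: [0.5628, 0.1309, 0.2575]
eef_rot: [1.0, -0.022, 0.0, -0.0]
contact_force: [0.6, 0.4, 0.1]
opening: 1.001
finger_force: 0.0
diff rows [5375, 5607, 5370, 5594, 5289, 4733, 4162, 4095, 4440, 4641, 4200, 4501, 4211, 4036, 3940, 3741, 3683, 3631, 3674, 3569, 3542, 3463, 3372, 3923, 3985, 3967, 4156, 4640, 4583, 4571, 4617, 4730, 4464, 4275]
(-0.21655410528182983, 0.770532488822937, (302, 5), (16, 177))
```

View pics/f.png

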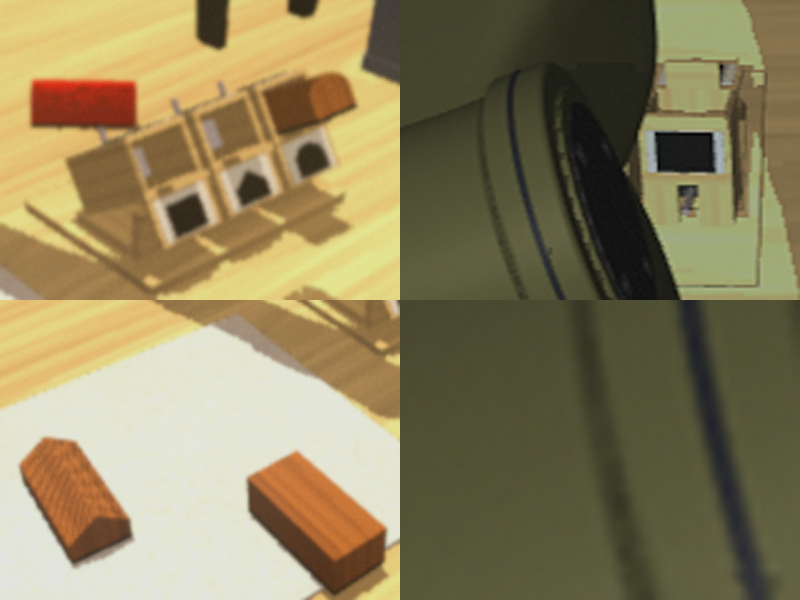

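The block sits in the half-round slot (crop (310,100)), the bystanders are unmoved, and the arm hides the pin from above. I'll move the arm aside and check the pin once more.

```bash
python3 -m creep '[{"grip":1,"tx":0,"ty":2,"tz":0,"spin":0},{"grip":1,"tx":0,"ty":3.5,"tz":0,"spin":0},{"grip":1,"tx":0,"ty":3.5,"tz":0,"spin":0},{"grip":1,"tx":0,"ty":3.5,"tz":0,"spin":0},{"grip":1,"tx":0,"ty":3.5,"tz":0,"spin":0},{"grip":1,"tx":0,"ty":3.5,"tz":0,"spin":0},{"grip":1,"tx":0,"ty":3.5,"tz":0,"spin":0},{"grip":1,"tx":0,"ty":2,"tz":0,"spin":0}]'
python3 - <<'E'
from h import *
pin('p5')
a,c,b=[cv2.imread(f'pics/p{i}.png') for i in (2,3,5)]
A,C,B=[cv2.cvtColor(x[:,400:],cv2.COLOR_BGR2GRAY) for x in (a,c,b)]; S=cv2.cvtColor(a[:,:400],cv2.COLOR_BGR2GRAY)
for n,X in (("pressed",A),("let go",C),("start",S)):
    m=cv2.matchTemplate(B,X[140:215,135:210],cv2.TM_CCOEFF_NORMED); print(n,cv2.minMaxLoc(m)[1::2],np.corrcoef(X[80:215,130:210].ravel(),B[80:215,130:210].ravel())[0,1])
E
```

```text
clock: 22.17
tool_pos: [0.5521, -0.121, 0.2568]
eef_rot: [1.0, -0.022, 0.0, 0.001]
contact_force: [0.1, -0.5, 0.2]
opening: 1.001
finger_force: 0.0
diff rows [1638, 1794, 1926, 2186, 2565, 2899, 2794, 2792, 2865, 2924, 3505, 2467, 2534, 2557, 2671, 2967, 2863, 2844, 2929, 2819, 2795, 2774, 2848, 3056, 3251, 3131, 3233, 3352, 3371, 3390, 3437, 3462, 3427, 3389]
pressed (0.9923471808433533, (135, 139)) 0.9864214836708458
let go (0.9997291564941406, (135, 140)) 0.9997558384383073
start (0.8125588893890381, (137, 148)) 0.8632122178377399
```

Run:
```python
import cv2,numpy as np
G=lambda i,r: cv2.cvtColor(cv2.imread(f'pics/p{i}.png')[:, (400 if r else 0):(800 if r else 400)],cv2.COLOR_BGR2GRAY).astype(np.float32)
S,A,C=G(2,0),G(2,1),G(5,1)
def ecc(T,I,box,dy=0):
    y0,y1,x0,x1=box; w=np.float32([[1,0,x0],[0,1,y0+dy]])
    c,w=cv2.findTransformECC(T[y0:y1,x0:x1].copy(),I,w,cv2.MOTION_TRANSLATION,(3,300,1e-7)); return c,w[0,2]-x0,w[1,2]-y0
print("pressed->let go, lower pin",ecc(A,C,(150,215,140,195)),"upper end",ecc(A,C,(85,130,160,205)))
print("start->pressed tip",ecc(S,A,(150,180,138,172),35),"start->now tip",ecc(S,C,(150,180,138,172),35))
```

```text
pressed->let go, lower pin (0.9915671869631199, np.float32(-0.38781738), np.float32(-1.1316376)) upper end (0.975487067449197, np.float32(-0.3419342), np.float32(-1.347969))
start->pressed tip (0.8773726196985874, np.float32(-0.7875519), np.float32(26.88173)) start->now tip (0.8970741619315539, np.float32(-1.2337646), np.float32(27.228638))
```

The pin relaxed only about 0.4 mm after release, which is less than the buffer squeeze I had on it, so the plate is still on its stop. Handing in.

```bash
python3 -c "
from plant import workorder
print(workorder.finish_job())"
```

```text
the job is handed in; nothing more can be done
None
```

The half-round block is in its own slot, with the plate pushed back onto its stop as judged by the pin's travel. The highest push along the slot was about 11 N. I let go, left the other two blocks where they lay, and handed the job in at about 22 s on the robot's clock.

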